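# Raise a cell pack four clicks on the ratchet-lever lift and hold it

## Robot

A 6-joint arm with a two-finger parallel gripper is mounted at the origin on the work surface; the furniture and walls round the work are solid. World frame = base frame: x ahead of the robot, y to its left, z up, the work surface at z = 0. Lengths are in m, angles in rad, forces in N, time in s.
With the tool pointing down it reaches from about 0.375 to 0.9 m from the base axis. Payload 3.1 kg.
Tool frame: the origin (TCP) lies between the finger pads, 19 mm behind the fingertips; this is the grasp point; z points along the fingers, y is the line along which they close (so a half turn about z gives the same grasp; the last joint's range is limited). The gripper opens to 87 mm and grips with 3 to 60 N. Pads are 19 mm wide; open, the fingers measure 117 mm over their backs; the gripper's body (75 mm by 190 mm) begins 51 mm behind the grasp point.
Start: joints at [-1.379, 0.527, 1.433, -0, 1.181, -0.178], TCP at [0.226, -0.582, 0.241] pointing down, gripper open.
Joint ranges: [-3.08, 3.08], [-0.75, 2.2], [0.22, 2.44], [-1.43, 4.57], [0, 2.65], [-2.85, 2.85]. Speed limits (rad/s): [2.79, 2.79, 3.14, 3.14, 3.14, 3.14].

## Interface

Orientations are given as a unit quaternion [x, y, z, w].
In Python, from rig import robot, cams gives the robot as it stands.
- The arm moves only by the shell command python3 -m pendant 'ROWS' [FORCE]. ROWS is JSON, a list of rows, each an object with "jaw": the opening, from 0 (shut) to 1 (fully open); "linear": the shift along the tool's x, y, z in cm, a list of three; "twist": the turn about the tool's z in degrees. A call has 1 to 12 rows; each row shifts and turns the commanded pose from where the row before left it, along the tool's axes as they then stand; what a row does not reach is not made up. A row lasts 1/12 s, in which the tool goes at most 41.7 mm and 7.16 degrees, less where a joint would pass 70% of its speed; a pose out of reach is approached as far as the arm can. A call is refused whole if a number of a shift passes 4.17 or a number of a turn 7.16, either way. A call with a gripper value outside its range is refused whole. The fingers move at their own pace and stop on an object; FORCE is the grip in N (left out, the last holds). Time passes only in rows, so rows that do not move let the fingers close. It gives the time, the measured TCP pose, the force, the opening and the grip force at its end, in the units of the state.
- robot.get_obs(): the state, without advancing time (a new reading comes with each control period).
- cams.camera(name): name is "scene" or "top"; returns a dict with "color" (400x640x3 uint8, blue, green, red), "depth" (400x640 float32, m along the optical axis (not along the pixel's ray), 0 where there is no reading), "fov_y" (degrees; the focal length in pixels is half the picture's height over the tangent of half this angle, whatever the lens; pixels are square), "cx", "cy" (the principal point, pixels), "view" (4x4, takes a point from world to camera coordinates). Camera axes: x right, y down, z forward; pixel columns grow to the right and rows downward; lengths in m; the calibration is good to about 2 mm. A picture is of the moment at which its call begins.
- robot.hand_in(): hands the job in; it is judged then, once.
The state is a dict: "time": time; "q": joint angles; "joint_velocities": joint speeds; "joint_torque": joint torques, N m; "position": TCP position; "tool_rot": TCP orientation; "ft_force": force on the tool from outside, world axes, zero at the start; "moment": the same for the moment, N m; "grip_width": finger opening in m; "grip_force": force on a finger pad.
Only numpy, scipy, OpenCV 4.12 (cv2) and the standard library are available. Lean on these libraries where they do the work, as an engineer would, in place of code of your own. Each camera call takes 0.05 s, during which the arm holds its last target. There are 200 camera calls.

## Task

Stand the cell pack upright on the round plate of the small lever lift, whole foot on the plate, and let go of it. Then take the lever by its handle and turn it counter-clockwise (seen from above) exactly four clicks, not on to a fifth, so that the pack comes up to test height; the lever is sprung and falls back if released, so finish while still holding the handle at the fourth click. Leave the other things on the bench where they are.

Things in the scene. Friction and masses are not known exactly. Their poses are not given: they have to be found in the camera images.
- cell_pack: black upright cylinder (two battery cells in a shrink sleeve with a paper label), 33 mm across, 57 mm tall, about 0.09 kg, loose, standing on the bench. Origin: centre of its underside; z up its axis. Grasp round the sides from above.
- plate_top (a point): centre of the top of the lift's flat round aluminium plate, 70 mm across, top 56 mm above the bench at rest, nothing above it. It stands at one end of the lift's aluminium base (110 x 170 x 12 mm, fixed to the bench) and rises 5 mm with each click of the lever. Axes as the base: y from the lever pivot to the plate, z up.
- lever_handle (a point): middle of the upright black round handle on the end of the lever, 22 mm across and 60 mm tall, its top 112 mm above the bench. This point is 82 mm above the bench; z up; x points from the pivot outward along the lever. The lever bar below it has its top 50 mm above the bench. It moves on a circle of 100 mm radius about the pivot.
- lift_lever: the lever with its handle and notched disc (40 mm radius, 28 to 36 mm above the bench). Origin on its vertical pivot axis, 12 mm above the bench (on top of the base), 90 mm from the plate's centre axis; x points outward along the lever to the handle, z up. Its return spring is felt at the handle as about 3.6 N at rest and 6 N at the fourth click.
- lever_angle (a joint): lever angle in rad: 0 at rest on its stop, growing counter-clockwise seen from above, end stop at 1.36. A sprung roller drops into a notch (a click) every 0.2094 rad, the fourth at 0.838. Turning on, resistance is highest on leaving a notch (about 2.5 N over the spring), falls off to the next (2.5 N under it) and jumps up as the roller drops in. Let go, it springs back to 0.
- white_pot: bystander: small white pot with a ribbed screw lid, 39 mm across, 38 mm tall, loose, standing on the bench. Origin: centre of its underside. Leave it alone.
- solder_reel: bystander: reel of solder wire standing on its flange, 58 mm across, 36 mm tall, loose. Origin: centre of its underside. Leave it alone.
There are look-alikes about, which are no part of the job. What is shaped like the cell_pack but blue, purple or red is not meant.

How it is judged:
By the outcome, as a careful person would: the job done as asked, in the order asked, and still so for the second after the job is handed in, while the arm keeps its last pose, push and grip.
It also fails if it takes over 67 s, if anything falls off the work surface, if the arm or the gripper's body presses on something with over 40 N, if the wrist force passes 120 N, or if a joint passes its speed limit or range.

## Working session

There is one attempt and no reset: what is moved stays moved. The work goes in short steps, Python scripts to look and compute and a shell command to move; the robot and the scene stay as the last step left them, time stands still between calls to the robot, and variables do not carry over. Pictures are saved under pics/ and viewed, at most 10 in all, crops included, and the job is handed in when it is done.

```bash
mkdir -p pics
cat > h.py <<'E'
import numpy as np, cv2
from rig import robot, cams
def pts(c):
    d=c["depth"];f=d.shape[0]/2/np.tan(np.radians(c["fov_y"])/2)
    v,u=np.mgrid[:d.shape[0],:d.shape[1]]
    P=np.stack([(u-c["cx"])/f*d,(v-c["cy"])/f*d,d],-1)
    V=np.array(c["view"]);W=(P-V[:3,3])@V[:3,:3]
    W[d==0]=np.nan
    return W
E
python3 - <<'E'
from h import *
for n in("scene","top"):
    c=cams.camera(n);cv2.imwrite(f"pics/{n}0.png",c["color"]);np.save(n+".npy",pts(c))
    V=np.array(c["view"]);print(n,c["fov_y"],-V[:3,:3].T@V[:3,3])
o=robot.get_obs();print(o["time"],o["position"],o["tool_rot"],o["grip_width"])
E
```

```text
scene 45.285106816109334 [-0.33034211  0.65103508  0.80185032]
top 44.78174941180209 [0.22059549 0.19659506 1.45396895]
0.1 [ 0.22638215 -0.58190278  0.24035498] [ 9.82861079e-01  1.84345200e-01 -1.34955399e-05 -9.72584342e-04] 0.08703459531244784
```

View pics/scene0.png

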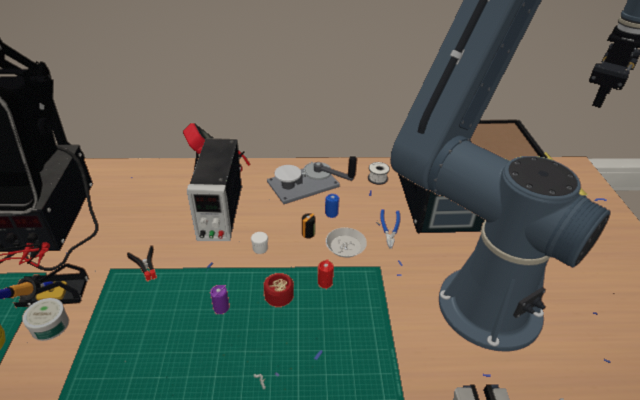

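View pics/top0.png

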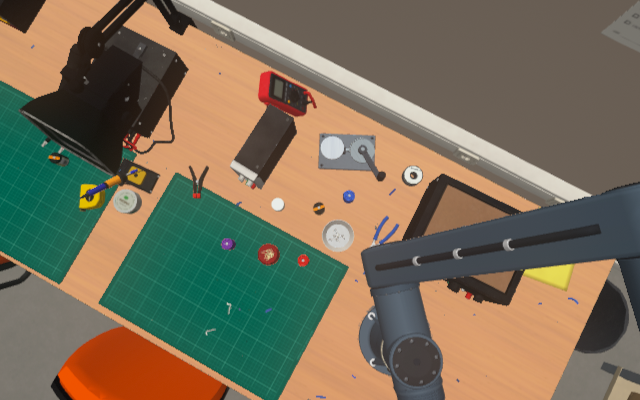

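The pack is at top-view pixel (319,208), the plate at (332,147), the lever pivot at (362,150) and the handle at (381,176). The blue, purple and red look-alikes stay where they are.

Run:
```python
from h import *
T=np.load("top.npy")
def blob(W,uv,r,z0,z1,n):
    u,v=uv;w=W[v-r:v+r+1,u-r:u+r+1].reshape(-1,3);w=w[(w[:,2]>z0)&(w[:,2]<z1)]
    p=w[:,:2].astype(np.float32); c,rad=cv2.minEnclosingCircle(p)
    print(n,len(w),"mean",w.mean(0).round(4),"circ",np.round(c,4),round(rad,4),"zmed",np.median(w[:,2]).round(4))
blob(T,(319,208),12,.045,.07,"pack")
blob(T,(332,147),16,.048,.065,"plate")
blob(T,(362,150),16,.025,.043,"disc")
blob(T,(381,176),9,.095,.125,"handle")
blob(T,(348,197),9,.045,.07,"blue")
blob(T,(278,205),9,.03,.045,"pot")
blob(T,(413,175),14,.028,.045,"reel")
S=np.load("scene.npy")
blob(S,(308,225),14,.052,.065,"packS")
blob(S,(288,174),16,.053,.06,"plateS")
blob(S,(352,160),10,.106,.118,"handleS")
w=T[140:240,300:420].reshape(-1,3);print("max z near",np.nanmax(w[:,2]))
b=T[125:175,312:382].reshape(-1,3);b=b[(b[:,2]>.007)&(b[:,2]<.018)];print("base",cv2.minAreaRect(b[:,:2].astype(np.float32)))
```

```text
pack 104 mean [0.3786 0.2066 0.0536] circ [0.3789 0.2066] 0.0167 zmed 0.0535
plate 427 mean [0.5552 0.1623 0.0555] circ [0.5559 0.1623] 0.0352 zmed 0.0554
disc 392 mean [0.552  0.0766 0.0352] circ [0.5479 0.0785] 0.0423 zmed 0.0353
handle 53 mean [0.4593 0.0269 0.1096] circ [0.4608 0.0263] 0.0111 zmed 0.1103
blue 103 mean [0.4112 0.1177 0.0542] circ [0.4116 0.1176] 0.0166 zmed 0.0543
pot 127 mean [0.3948 0.3282 0.0369] circ [0.3951 0.3279] 0.019 zmed 0.0369
reel 281 mean [ 0.4703 -0.0755  0.0361] circ [ 0.46  -0.085] 0.0437 zmed 0.036
packS 113 mean [0.3774 0.2092 0.0552] circ [0.3776 0.2101] 0.0199 zmed 0.055
plateS 342 mean [0.5534 0.1652 0.0568] circ [0.5567 0.1657] 0.0371 zmed 0.0569
handleS 43 mean [0.4578 0.03   0.1112] circ [0.4576 0.029 ] 0.0115 zmed 0.112
max z near 0.46629585603527757
base ((0.5593463182449341, 0.11434309929609299), (0.20341862738132477, 0.1492968499660492), 88.49671173095703)
```

Run:
```python
from h import *
T=np.load("top.npy")
for n,a,b,c,d in(("psu",235,295,110,185),("box",405,520,180,235),("dish",325,352,222,250),("meter",262,312,72,115)):
    w=T[c:d,a:b].reshape(-1,3);w=w[w[:,2]>.01];w=w[w[:,2]<.35]
    print(n,np.percentile(w,[2,50,98],axis=0).round(3).tolist())
Y=np.array([.932,.362]);X2=np.array([.362,-.932])
p=np.array([.2264,-.5819])
for q in([.50,-.2],[.378,.208],[.555,.163],[.459,.028]):
    d=np.array(q)-p;print(q,"tool cm",(100*d@Y).round(2),(100*d@X2).round(2));p=np.array(q)
```

```text
psu [[0.454, 0.276, 0.023], [0.544, 0.35, 0.156], [0.643, 0.427, 0.163]]
box [[0.295, -0.292, 0.033], [0.353, -0.143, 0.179], [0.442, -0.05, 0.19]]
dish [[0.259, 0.113, 0.01], [0.316, 0.139, 0.014], [0.34, 0.191, 0.02]]
meter [[0.634, 0.232, 0.031], [0.701, 0.302, 0.111], [0.752, 0.354, 0.16]]
[0.5, -0.2] tool cm 39.32 -25.69
[0.378, 0.208] tool cm 3.4 -42.44
[0.555, 0.163] tool cm 14.87 10.6
[0.459, 0.028] tool cm -13.83 9.11
```

```bash
python3 -m pendant '[{"jaw":0.65,"linear":[2.5,-1.5,-1],"twist":0},{"jaw":0.65,"linear":[2.5,-1.5,-1],"twist":0},{"jaw":0.65,"linear":[2.5,-1.5,-1],"twist":0},{"jaw":0.65,"linear":[2.5,-1.5,-1],"twist":0},{"jaw":0.65,"linear":[2.5,-1.5,-1],"twist":0},{"jaw":0.65,"linear":[2.5,-1.5,0],"twist":0},{"jaw":0.65,"linear":[2.5,-1.5,0],"twist":0},{"jaw":0.65,"linear":[2.5,-1.5,0],"twist":0},{"jaw":0.65,"linear":[2.5,-1.5,0],"twist":0},{"jaw":0.65,"linear":[2.5,-1.5,0],"twist":0},{"jaw":0.65,"linear":[2.5,-1.5,0],"twist":0},{"jaw":0.65,"linear":[2.5,-1.5,0],"twist":0}]' 10
python3 -m pendant '[{"jaw":0.65,"linear":[2.5,-2.5,0],"twist":0},{"jaw":0.65,"linear":[2.5,-2.5,0],"twist":0},{"jaw":0.65,"linear":[2.5,-2.5,0],"twist":0},{"jaw":0.65,"linear":[1,-3,0],"twist":0},{"jaw":0.65,"linear":[0,-3,0],"twist":0},{"jaw":0.65,"linear":[0,-3,0],"twist":0},{"jaw":0.65,"linear":[0,-3,0],"twist":0},{"jaw":0.65,"linear":[0,-3,0],"twist":0},{"jaw":0.65,"linear":[0,-3,0],"twist":0},{"jaw":0.65,"linear":[0,-3,0],"twist":0},{"jaw":0.65,"linear":[0,-3,0],"twist":0},{"jaw":0.65,"linear":[0,0,0],"twist":0}]'
```

```text
time: 1.1
position: [0.4414, -0.3045, 0.2909]
tool_rot: [0.983, 0.184, -0.0, -0.0]
ft_force: [1.2, -0.0, -1.0]
grip_width: 0.0566
grip_force: 0.0
time: 2.1
position: [0.402, 0.0225, 0.2906]
tool_rot: [0.982, 0.186, -0.002, -0.002]
ft_force: [-0.3, 0.5, -0.6]
grip_width: 0.0566
grip_force: 0.0
```

```bash
python3 -m pendant '[{"jaw":0.65,"linear":[0.75,-3,1],"twist":0},{"jaw":0.65,"linear":[0.75,-3,1.5],"twist":0},{"jaw":0.65,"linear":[0.75,-3,1.5],"twist":0},{"jaw":0.65,"linear":[0.75,-3,1.5],"twist":0},{"jaw":0.65,"linear":[0.75,-3,1.5],"twist":0},{"jaw":0.65,"linear":[0.75,-3.2,1.5],"twist":0},{"jaw":0.65,"linear":[0,0,2],"twist":0},{"jaw":0.65,"linear":[0,0,2],"twist":0},{"jaw":0.65,"linear":[0,0,1.5],"twist":0},{"jaw":0.65,"linear":[0,0,0],"twist":0},{"jaw":0.65,"linear":[0,0,0],"twist":0}]'
python3 - <<'E'
from h import *
o=robot.get_obs();p=o["position"];print(p,o["tool_rot"])
from scipy.spatial.transform import Rotation as R
print("to pack, tool cm",(100*R.from_quat(o["tool_rot"]).inv().apply(np.array([.378,.208,.048])-p)).round(2))
c=cams.camera("scene");cv2.imwrite("pics/s1.png",cv2.resize(c["color"][130:280,230:430],(800,600)))
E
```

```text
time: 3.02
position: [0.3817, 0.204, 0.1507]
tool_rot: [0.983, 0.184, -0.001, 0.0]
ft_force: [0.2, -0.0, -0.2]
grip_width: 0.0566
grip_force: 0.0
[0.38168809 0.2040166  0.1506564 ] [ 9.82870050e-01  1.84296136e-01 -1.17858357e-03  1.00661995e-04]
to pack, tool cm [-0.18 -0.5  10.27]
```

View pics/s1.png

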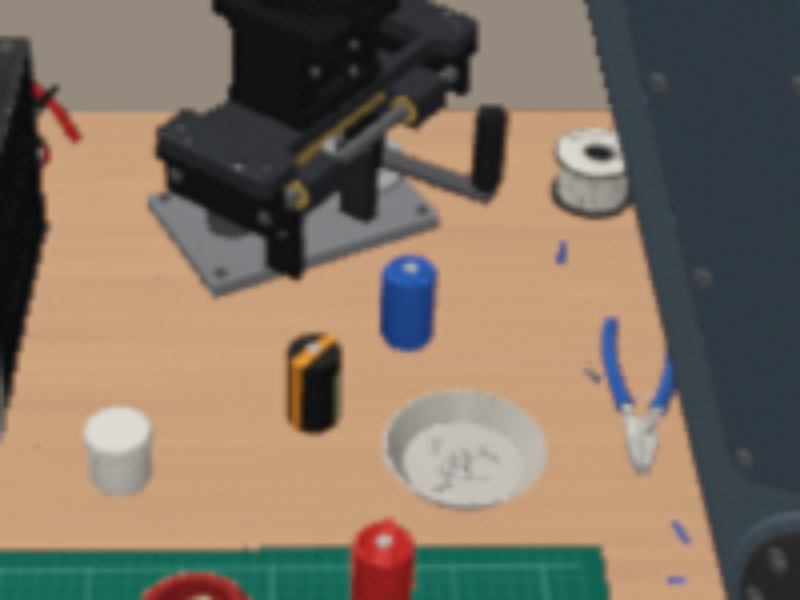

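The gripper is open above the pack, which stands at crop pixel (314,385). The jaws are in line with it and the blue look-alike at (408,300) is clear.

```bash
python3 -m pendant '[{"jaw":0.65,"linear":[-0.2,-0.5,1],"twist":0},{"jaw":0.65,"linear":[0,0,1.5],"twist":0},{"jaw":0.65,"linear":[0,0,1.5],"twist":0},{"jaw":0.65,"linear":[0,0,1.5],"twist":0},{"jaw":0.65,"linear":[0,0,1.5],"twist":0},{"jaw":0.65,"linear":[0,0,1.5],"twist":0},{"jaw":0.65,"linear":[0,0,1.3],"twist":0},{"jaw":0.65,"linear":[0,0,0.5],"twist":0},{"jaw":0.65,"linear":[0,0,0],"twist":0},{"jaw":0.5,"linear":[0,0,0],"twist":0},{"jaw":0.4,"linear":[0,0,0],"twist":0},{"jaw":0.3,"linear":[0,0,0],"twist":0}]' 10
python3 -m pendant '[{"jaw":0.2,"linear":[0,0,0],"twist":0},{"jaw":0.2,"linear":[0,0,0],"twist":0},{"jaw":0.2,"linear":[0,0,0],"twist":0},{"jaw":0.2,"linear":[0,0,0],"twist":0}]' 12
```

```text
time: 4.07
position: [0.379, 0.2084, 0.0491]
tool_rot: [0.983, 0.184, 0.001, -0.0]
ft_force: [-0.7, 0.9, -0.7]
grip_width: 0.0438
grip_force: 0.0
time: 4.4
position: [0.3787, 0.2084, 0.0487]
tool_rot: [0.983, 0.184, 0.001, -0.0]
ft_force: [0.8, -0.3, 6.4]
grip_width: 0.0324
grip_force: 12.0
```

```bash
python3 -m pendant '[{"jaw":0.2,"linear":[0,0,-1],"twist":0},{"jaw":0.2,"linear":[0,0,-1.5],"twist":0},{"jaw":0.2,"linear":[0,0,-2],"twist":-4},{"jaw":0.2,"linear":[0,0,-2],"twist":-5},{"jaw":0.2,"linear":[0,0,-2],"twist":-6},{"jaw":0.2,"linear":[0,0,-2],"twist":-6},{"jaw":0.2,"linear":[0,0,-1],"twist":-6},{"jaw":0.2,"linear":[0,0,0],"twist":-6},{"jaw":0.2,"linear":[0,0,0],"twist":-5},{"jaw":0.2,"linear":[0,0,0],"twist":0},{"jaw":0.2,"linear":[0,0,0],"twist":0}]'
python3 - <<'E'
from h import *
from scipy.spatial.transform import Rotation as R
o=robot.get_obs();p=o["position"];print(p,o["tool_rot"],o["grip_width"])
print("to plate, tool cm",(100*R.from_quat(o["tool_rot"]).inv().apply(np.array([.555,.1635,.125])-p)).round(2))
c=cams.camera("scene");W=pts(c)
cv2.imwrite("pics/s2.png",cv2.resize(c["color"][130:280,230:430],(800,600)))
w=W.reshape(-1,3);w=w[(np.hypot(w[:,0]-p[0],w[:,1]-p[1])<.03)&(w[:,2]>p[2]-.055)&(w[:,2]<p[2]-.021)];print(len(w),w.min(0),w.max(0))
E
```

```text
time: 5.32
position: [0.3779, 0.2082, 0.1631]
tool_rot: [0.87, 0.493, -0.0, -0.0]
ft_force: [0.1, 0.4, -0.7]
grip_width: 0.0327
grip_force: 12.0
[0.37787415 0.20818007 0.16312334] [ 8.69844019e-01  4.93326738e-01 -3.22922064e-04 -9.48069970e-05] 0.032725828316085885
to plate, tool cm [ 5.26 17.5   3.8 ]
120 [0.3599425  0.19556191 0.11651501] [0.38133751 0.22660001 0.14199548]
```

View pics/s2.png

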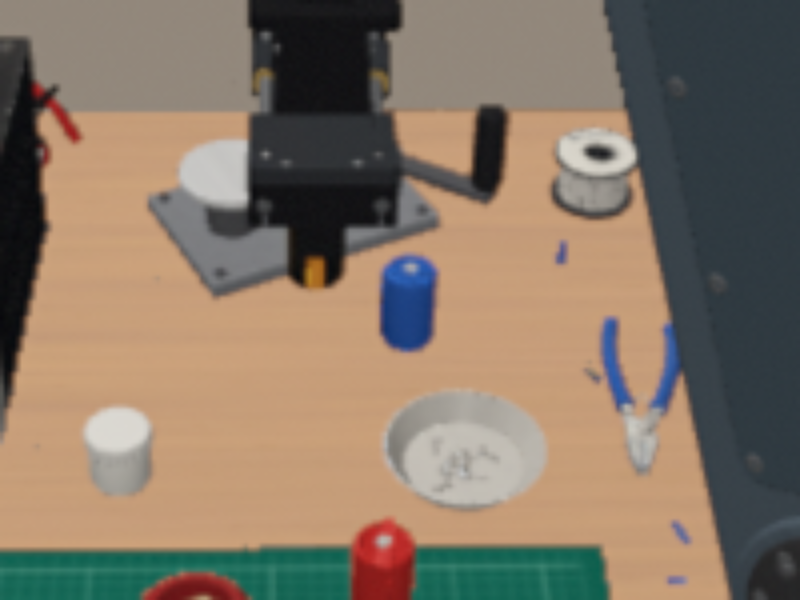

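The pack is held upright with its foot at crop pixel (316,280). Its bottom works out at about z = 0.114 and it is centred within 3 mm. Next is the move over the plate.

```bash
python3 -m pendant '[{"jaw":0.2,"linear":[0.4,1.3,0],"twist":0},{"jaw":0.2,"linear":[0.7,2.3,0],"twist":0},{"jaw":0.2,"linear":[0.8,2.7,0],"twist":0},{"jaw":0.2,"linear":[0.8,2.7,0],"twist":0},{"jaw":0.2,"linear":[0.8,2.7,0],"twist":0},{"jaw":0.2,"linear":[0.8,2.7,0],"twist":0},{"jaw":0.2,"linear":[0.6,2.0,0],"twist":0},{"jaw":0.2,"linear":[0.3,1.1,0],"twist":0},{"jaw":0.2,"linear":[0,0,0],"twist":0},{"jaw":0.2,"linear":[0,0,0],"twist":0},{"jaw":0.2,"linear":[0,0,0],"twist":0}]'
python3 - <<'E'
from h import *
from scipy.spatial.transform import Rotation as R
o=robot.get_obs();p=o["position"]
print("left, tool cm",(100*R.from_quat(o["tool_rot"]).inv().apply(np.array([.555,.1635,.105])-p)).round(2))
E
```

```text
time: 6.28
position: [0.5533, 0.1636, 0.1627]
tool_rot: [0.869, 0.494, -0.001, -0.001]
ft_force: [-0.5, -0.1, -0.5]
grip_width: 0.0323
grip_force: 12.0
left, tool cm [0.09 0.17 5.76]
```

```bash
python3 -m pendant '[{"jaw":0.2,"linear":[0.1,0.1,1],"twist":0},{"jaw":0.2,"linear":[0,0,1.5],"twist":0},{"jaw":0.2,"linear":[0,0,1.2],"twist":0},{"jaw":0.2,"linear":[0,0,0.8],"twist":0},{"jaw":0.2,"linear":[0,0,0.5],"twist":0},{"jaw":0.2,"linear":[0,0,0.2],"twist":0},{"jaw":0.2,"linear":[0,0,0.2],"twist":0},{"jaw":0.2,"linear":[0,0,0],"twist":0},{"jaw":0.2,"linear":[0,0,0.2],"twist":0},{"jaw":0.2,"linear":[0,0,0.1],"twist":0},{"jaw":0.2,"linear":[0,0,0],"twist":0},{"jaw":0.2,"linear":[0,0,0],"twist":0}]'
```

```text
time: 7.28
position: [0.5567, 0.1638, 0.1064]
tool_rot: [0.869, 0.494, 0.0, 0.0]
ft_force: [1.0, -0.2, -0.7]
grip_width: 0.0325
grip_force: 12.0
```

```bash
python3 -m pendant '[{"jaw":0.2,"linear":[0,0,0.1],"twist":0},{"jaw":0.2,"linear":[0,0,0.05],"twist":0},{"jaw":0.2,"linear":[0,0,0],"twist":0},{"jaw":0.2,"linear":[0,0,0],"twist":0}]'
python3 - <<'E'
from h import *
c=cams.camera("scene");cv2.imwrite("pics/s3.png",cv2.resize(c["color"][140:215,250:350],(800,600),interpolation=cv2.INTER_CUBIC))
E
```

```text
time: 7.62
position: [0.5568, 0.1638, 0.1049]
tool_rot: [0.869, 0.494, 0.0, 0.0]
ft_force: [1.1, 0.1, 0.6]
grip_width: 0.0334
grip_force: 12.0
```

View pics/s3.png

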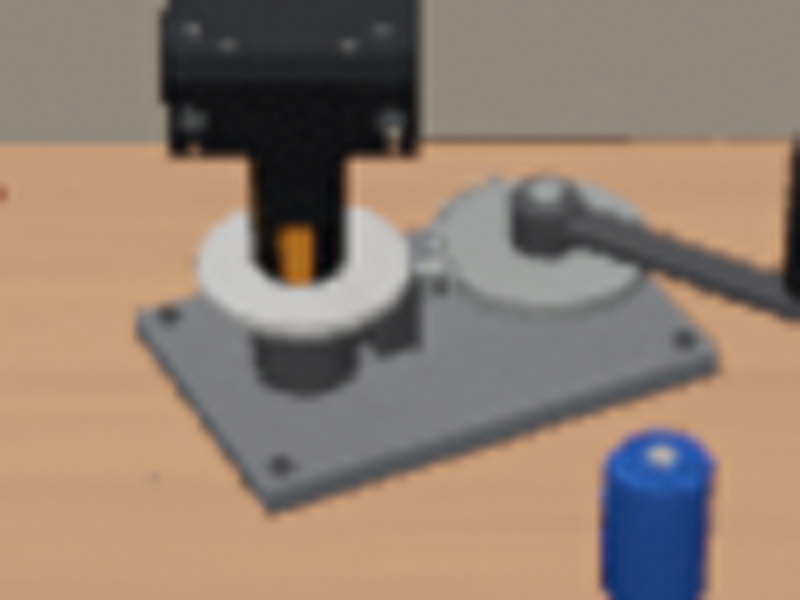

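The pack's foot is at about crop pixel (300,280), central on the plate, with the rim visible all round the front. I'll ease down another millimetre, release slowly and lift.

```bash
python3 -m pendant '[{"jaw":0.2,"linear":[0,0,0.1],"twist":0},{"jaw":0.2,"linear":[0,0,0],"twist":0},{"jaw":0.2,"linear":[0,0,0],"twist":0}]'
python3 -m pendant '[{"jaw":0.4,"linear":[0,0,0],"twist":0},{"jaw":0.45,"linear":[0,0,0],"twist":0},{"jaw":0.55,"linear":[0,0,0],"twist":0},{"jaw":0.65,"linear":[0,0,0],"twist":0},{"jaw":0.65,"linear":[0,0,0],"twist":0},{"jaw":0.65,"linear":[0,0,-1],"twist":0},{"jaw":0.65,"linear":[0,0,-2],"twist":0},{"jaw":0.65,"linear":[0,0,-2],"twist":0},{"jaw":0.65,"linear":[0,0,-2],"twist":0},{"jaw":0.65,"linear":[0,0,-2],"twist":0},{"jaw":0.65,"linear":[0,0,-1],"twist":0},{"jaw":0.65,"linear":[0,0,0],"twist":0}]'
python3 - <<'E'
from h import *
c=cams.camera("scene");cv2.imwrite("pics/s4.png",cv2.resize(c["color"][130:280,230:430],(800,600)))
W=pts(c).reshape(-1,3)
w=W[(np.hypot(W[:,0]-.556,W[:,1]-.164)<.035)&(W[:,2]>.108)&(W[:,2]<.12)]
print("pack top",len(w),w.mean(0),w.max(0))
E
```

```text
time: 7.92
position: [0.5568, 0.1638, 0.1047]
tool_rot: [0.869, 0.494, 0.0, 0.0]
ft_force: [-1.4, -0.5, 4.8]
grip_width: 0.0327
grip_force: 12.0
time: 8.92
position: [0.5583, 0.164, 0.2068]
tool_rot: [0.869, 0.494, 0.003, 0.001]
ft_force: [0.6, 0.3, -0.6]
grip_width: 0.0566
grip_force: 0.0
pack top 86 [0.55390535 0.16598293 0.11097825] [0.57373999 0.18063631 0.1153494 ]
```

View pics/s4.png

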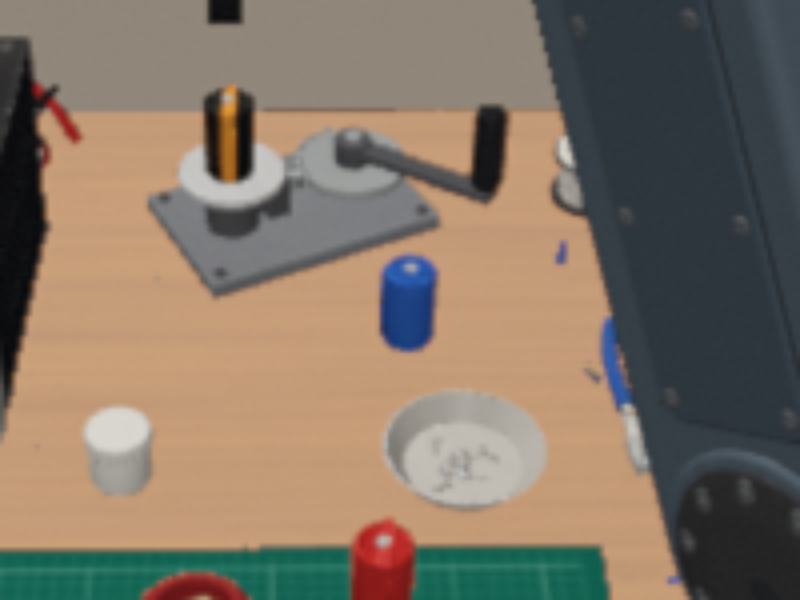

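The pack stands upright at the centre of the plate, crop pixel (229,135). Next is the handle at (488,150).

```bash
python3 -m pendant '[{"jaw":0.65,"linear":[0,0,0],"twist":4.5},{"jaw":0.65,"linear":[0,0,0],"twist":6},{"jaw":0.65,"linear":[0,0,0],"twist":6},{"jaw":0.65,"linear":[0,0,0],"twist":6},{"jaw":0.65,"linear":[0,0,0],"twist":6},{"jaw":0.65,"linear":[0,0,0],"twist":3},{"jaw":0.65,"linear":[-1,0.4,0],"twist":0},{"jaw":0.65,"linear":[-2,0.8,0],"twist":0},{"jaw":0.65,"linear":[-2.5,1,0],"twist":0},{"jaw":0.65,"linear":[-2.5,1,0],"twist":0},{"jaw":0.65,"linear":[-2,0.8,0],"twist":0},{"jaw":0.65,"linear":[0,0,0],"twist":0}]'
python3 - <<'E'
from h import *
from scipy.spatial.transform import Rotation as R
o=robot.get_obs();p=o["position"];r=R.from_quat(o["tool_rot"]);print(np.degrees(np.arctan2(*r.as_matrix()[[1,0],0])))
print("to handle, tool cm",(100*r.inv().apply(np.array([.461,.0265,.086])-p)).round(2))
E
```

```text
time: 9.97
position: [0.4817, 0.0796, 0.2024]
tool_rot: [0.971, 0.239, -0.004, -0.001]
ft_force: [-0.4, -0.5, -0.8]
grip_width: 0.0569
grip_force: 0.0
27.714584520724202
to handle, tool cm [-4.22  3.77 11.66]
```

```bash
python3 -m pendant '[{"jaw":0.65,"linear":[-1,0.9,0],"twist":0},{"jaw":0.65,"linear":[-1.6,1.4,0],"twist":0},{"jaw":0.65,"linear":[-1.6,1.4,0],"twist":0},{"jaw":0.65,"linear":[0,0,1],"twist":0},{"jaw":0.65,"linear":[0,0,1.5],"twist":0},{"jaw":0.65,"linear":[0,0,1.5],"twist":0},{"jaw":0.65,"linear":[0,0,0.7],"twist":0},{"jaw":0.65,"linear":[0,0,0],"twist":0},{"jaw":0.65,"linear":[0,0,0],"twist":0}]'
python3 - <<'E'
from h import *
from scipy.spatial.transform import Rotation as R
o=robot.get_obs();p=o["position"];r=R.from_quat(o["tool_rot"])
print("to handle, tool cm",(100*r.inv().apply(np.array([.461,.0265,.086])-p)).round(2))
c=cams.camera("scene");cv2.imwrite("pics/s5.png",cv2.resize(c["color"][125:200,290:390],(800,600)))
E
```

```text
time: 10.72
position: [0.4665, 0.0297, 0.1563]
tool_rot: [0.971, 0.24, -0.001, -0.0]
ft_force: [0.2, -0.6, 0.6]
grip_width: 0.0568
grip_force: 0.0
to handle, tool cm [-0.63  0.03  7.03]
```

View pics/s5.png

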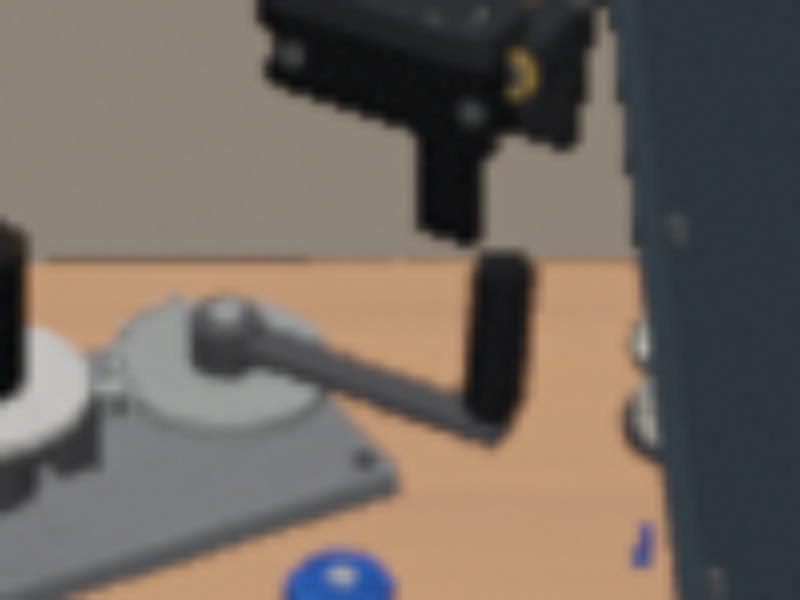

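The open fingers are just above the handle, whose top is at crop pixel (503,258), with no contact. I'll shift 6 mm outward and go down.

```bash
python3 -m pendant '[{"jaw":0.65,"linear":[-0.6,0,0],"twist":0},{"jaw":0.65,"linear":[0,0,0.5],"twist":0},{"jaw":0.65,"linear":[0,0,1],"twist":0},{"jaw":0.65,"linear":[0,0,1],"twist":0},{"jaw":0.65,"linear":[0,0,1.2],"twist":0},{"jaw":0.65,"linear":[0,0,1.2],"twist":0},{"jaw":0.65,"linear":[0,0,1.2],"twist":0},{"jaw":0.65,"linear":[0,0,0.7],"twist":0},{"jaw":0.65,"linear":[0,0,0],"twist":0},{"jaw":0.65,"linear":[0,0,0],"twist":0}]'
python3 - <<'E'
from h import *
from scipy.spatial.transform import Rotation as R
o=robot.get_obs();p=o["position"];r=R.from_quat(o["tool_rot"])
print("to handle, tool cm",(100*r.inv().apply(np.array([.461,.0265,.086])-p)).round(2))
W=pts(cams.camera("top")).reshape(-1,3)
w=W[(np.hypot(W[:,0]-.461,W[:,1]-.0265)<.02)&(W[:,2]>.1)&(W[:,2]<.118)];print(len(w),w.mean(0) if len(w) else 0)
E
```

```text
time: 11.6
position: [0.4614, 0.0268, 0.0887]
tool_rot: [0.971, 0.24, -0.0, -0.0]
ft_force: [-0.7, 0.1, 0.7]
grip_width: 0.0569
grip_force: 0.0
to handle, tool cm [-0.05  0.    0.27]
0 0
```

```bash
python3 -m pendant '[{"jaw":0.5,"linear":[0,0,0.2],"twist":0},{"jaw":0.4,"linear":[0,0,0],"twist":0},{"jaw":0.3,"linear":[0,0,0],"twist":0},{"jaw":0.25,"linear":[0,0,0],"twist":0},{"jaw":0.1,"linear":[0,0,0],"twist":0},{"jaw":0.1,"linear":[0,0,0],"twist":0},{"jaw":0.1,"linear":[0,0,0],"twist":0},{"jaw":0.1,"linear":[0,0,0],"twist":0},{"jaw":0.1,"linear":[0,0,0],"twist":0}]' 30
```

```text
time: 12.4
position: [0.4612, 0.0272, 0.0868]
tool_rot: [0.971, 0.24, -0.0, -0.0]
ft_force: [-1.2, 3.4, 2.6]
grip_width: 0.0213
grip_force: 30.0
```

Gripped; the 3.6 N spring load is felt along the tangent, so the lever is at about 0. Turning counter-clockwise along the 100 mm arc.

```bash
python3 -m pendant '[{"jaw":0.1,"linear":[0.01,0.35,0],"twist":-2},{"jaw":0.1,"linear":[0.02,0.52,0],"twist":-3},{"jaw":0.1,"linear":[0.02,0.7,0],"twist":-4},{"jaw":0.1,"linear":[0.02,0.7,0],"twist":-4},{"jaw":0.1,"linear":[0.02,0.52,0],"twist":-3},{"jaw":0.1,"linear":[0.01,0.35,0],"twist":-2},{"jaw":0.1,"linear":[0,0,0],"twist":0},{"jaw":0.1,"linear":[0,0,0],"twist":0}]'
cat > ang.py <<'E'
from h import *
from scipy.spatial.transform import Rotation as R
o=robot.get_obs();p=o["position"];r=R.from_quat(o["tool_rot"]);M=r.as_matrix()
p0=np.array([.4612,.0272]);piv=p0+.1*np.array([np.cos(np.radians(27.7)),np.sin(np.radians(27.7))])
d=p[:2]-piv;a=np.degrees(np.arctan2(d[1],d[0]))%360-207.7
print("lever deg",a.round(2),"rad",np.radians(a).round(3),"R",np.hypot(*d).round(4),"yaw turn",(np.degrees(np.arctan2(M[1,0],M[0,0]))-27.7).round(2),"z",p[2],"force tool",r.inv().apply(o["ft_force"]).round(1),"w",o["grip_width"],o["time"])
E
python3 ang.py
```

```text
time: 13.07
position: [0.4799, 0.0021, 0.0868]
tool_rot: [0.922, 0.388, -0.0, -0.0]
ft_force: [-1.0, 4.0, 3.5]
grip_width: 0.0209
grip_force: 30.0
lever deg 18.01 rad 0.314 R 0.1 yaw turn 17.97 z 0.08678878496233597 force tool [ 2.2 -3.6 -3.5] w 0.020936604862695874 13.0667
```

```bash
python3 -m pendant '[{"jaw":0.1,"linear":[0.01,0.35,0],"twist":-2},{"jaw":0.1,"linear":[0.02,0.7,0],"twist":-4},{"jaw":0.1,"linear":[0.02,0.7,0],"twist":-4},{"jaw":0.1,"linear":[0.02,0.7,0],"twist":-4},{"jaw":0.1,"linear":[0.02,0.7,0],"twist":-4},{"jaw":0.1,"linear":[0.02,0.7,0],"twist":-4},{"jaw":0.1,"linear":[0.01,0.35,0],"twist":-2},{"jaw":0.1,"linear":[0,0,0],"twist":0},{"jaw":0.1,"linear":[0,0,0],"twist":0}]'; python3 ang.py
python3 -m pendant '[{"jaw":0.1,"linear":[0,0.17,0],"twist":-1},{"jaw":0.1,"linear":[0,0.17,0],"twist":-1},{"jaw":0.1,"linear":[0,0,0],"twist":0},{"jaw":0.1,"linear":[0,0,0],"twist":0}]'; python3 ang.py
python3 -m pendant '[{"jaw":0.1,"linear":[0,0.17,0],"twist":-1},{"jaw":0.1,"linear":[0,0.17,0],"twist":-1},{"jaw":0.1,"linear":[0,0,0],"twist":0},{"jaw":0.1,"linear":[0,0,0],"twist":0}]'; python3 ang.py
```

```text
time: 13.82
position: [0.514, -0.0198, 0.0867]
tool_rot: [0.821, 0.571, -0.001, -0.001]
ft_force: [-2.7, 4.5, 4.1]
grip_width: 0.0212
grip_force: 30.0
lever deg 41.39 rad 0.722 R 0.1 yaw turn 41.96 z 0.08672229614897908 force tool [ 3.3 -4.1 -4.1] w 0.021153141489942247 13.8167
time: 14.15
position: [0.5176, -0.0211, 0.0867]
tool_rot: [0.811, 0.586, -0.001, -0.001]
ft_force: [-2.7, 4.3, 5.2]
grip_width: 0.0209
grip_force: 30.0
lever deg 43.59 rad 0.761 R 0.1001 yaw turn 43.99 z 0.08672705823858876 force tool [ 3.3 -3.9 -5.2] w 0.020943427610555804 14.15
time: 14.48
position: [0.5215, -0.0224, 0.0867]
tool_rot: [0.8, 0.6, -0.0, -0.001]
ft_force: [-2.3, 5.2, 2.6]
grip_width: 0.0208
grip_force: 30.0
lever deg 45.93 rad 0.802 R 0.1001 yaw turn 46.03 z 0.08671280932218009 force tool [ 4.3 -3.7 -2.6] w 0.02081764636081551 14.4833
```

```bash
python3 -m pendant '[{"jaw":0.1,"linear":[0,0.15,0],"twist":-0.8},{"jaw":0.1,"linear":[0,0,0],"twist":0},{"jaw":0.1,"linear":[0,0,0],"twist":0}]'; python3 ang.py
python3 -m pendant '[{"jaw":0.1,"linear":[0,0.15,0],"twist":-0.8},{"jaw":0.1,"linear":[0,0,0],"twist":0},{"jaw":0.1,"linear":[0,0,0],"twist":0}]'; python3 ang.py
python3 -m pendant '[{"jaw":0.1,"linear":[0,0.15,0],"twist":-0.8},{"jaw":0.1,"linear":[0,0,0],"twist":0},{"jaw":0.1,"linear":[0,0,0],"twist":0}]'; python3 ang.py
```

```text
time: 14.73
position: [0.523, -0.0228, 0.0867]
tool_rot: [0.796, 0.606, -0.0, -0.0]
ft_force: [-1.5, 5.4, 3.5]
grip_width: 0.0213
grip_force: 30.0
lever deg 46.84 rad 0.817 R 0.1001 yaw turn 46.84 z 0.08672490038507144 force tool [ 4.8 -2.9 -3.5] w 0.02128233238260727 14.7333
time: 14.98
position: [0.5245, -0.0232, 0.0867]
tool_rot: [0.792, 0.611, -0.0, -0.0]
ft_force: [-1.7, 4.5, 4.4]
grip_width: 0.021
grip_force: 30.0
lever deg 47.68 rad 0.832 R 0.1001 yaw turn 47.64 z 0.08672678622728278 force tool [ 4.  -2.8 -4.4] w 0.02098008585114805 14.9833
time: 15.23
position: [0.5254, -0.0235, 0.0867]
tool_rot: [0.787, 0.617, -0.0, -0.001]
ft_force: [-3.0, 4.5, 5.4]
grip_width: 0.021
grip_force: 30.0
lever deg 48.26 rad 0.842 R 0.1001 yaw turn 48.42 z 0.08673057882941071 force tool [ 3.6 -4.  -5.4] w 0.02104167953878032 15.2333
```

```bash
python3 -m pendant '[{"jaw":0.1,"linear":[0,0.1,0],"twist":-0.5},{"jaw":0.1,"linear":[0,0,0],"twist":0},{"jaw":0.1,"linear":[0,0,0],"twist":0}]'; python3 ang.py
python3 -m pendant '[{"jaw":0.1,"linear":[0,0.1,0],"twist":-0.5},{"jaw":0.1,"linear":[0,0,0],"twist":0},{"jaw":0.1,"linear":[0,0,0],"twist":0}]'; python3 ang.py
python3 - <<'E'
from h import *
c=cams.camera("scene");cv2.imwrite("pics/s6.png",cv2.resize(c["color"][110:230,250:410],(800,600)))
W=pts(c).reshape(-1,3)
w=W[(np.hypot(W[:,0]-.555,W[:,1]-.164)<.035)&(W[:,2]>.05)]
h,e=np.histogram(w[:,2],np.arange(.05,.145,.003));print(h,e[h.argmax()],w[:,2].max())
q=w[(w[:,2]>.068)&(w[:,2]<.083)&(np.hypot(w[:,0]-.555,w[:,1]-.164)>.02)];print("plate z",np.median(q[:,2]))
E
```

```text
time: 15.48
position: [0.526, -0.0236, 0.0867]
tool_rot: [0.785, 0.62, -0.001, -0.001]
ft_force: [-3.9, 5.4, 5.5]
grip_width: 0.0209
grip_force: 30.0
lever deg 48.57 rad 0.848 R 0.1001 yaw turn 48.91 z 0.08669873670926143 force tool [ 4.4 -5.1 -5.4] w 0.020920130912530432 15.4833
time: 15.73
position: [0.5266, -0.0237, 0.0867]
tool_rot: [0.782, 0.623, -0.001, -0.002]
ft_force: [-4.6, 4.8, 6.0]
grip_width: 0.0212
grip_force: 30.0
lever deg 48.93 rad 0.854 R 0.1001 yaw turn 49.4 z 0.08668761709360287 force tool [ 3.6 -5.6 -6. ] w 0.021204325680714526 15.7333
[  7   0   0   0   0   0   2  23  97 113  13  15   7  16  10  14  14  11
  11  16  12  11  11  14  13  14  45  38   5   0   0] 0.07700000000000003 0.13539594103103897
plate z 0.07690916973435519
```

View pics/s6.png

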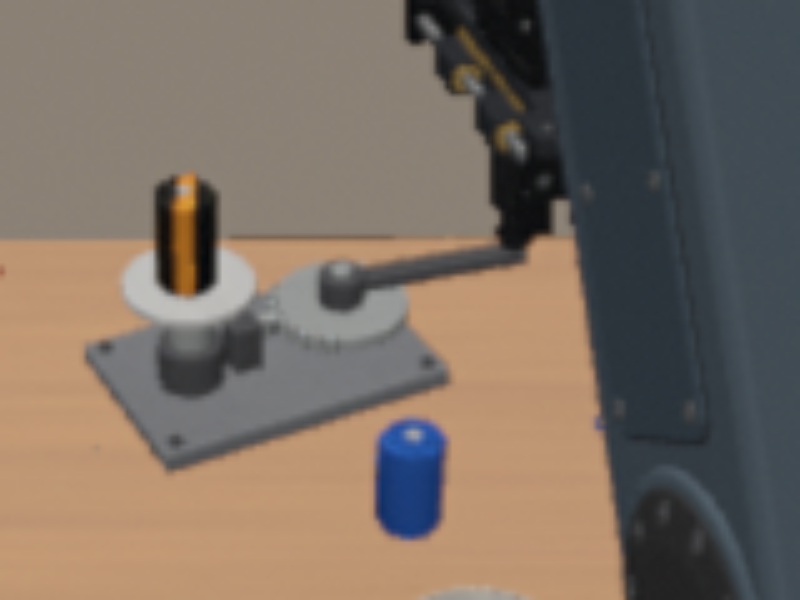

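The force jump shows the roller dropped in at about 0.84 rad. The plate is at z ≈ 0.077, up 20 mm, with the pack upright at crop pixel (187,235) and the fingers on the handle at (520,230). I'll ease back about 1 mm to centre it in the notch.

```bash
python3 -m pendant '[{"jaw":0.1,"linear":[0,-0.1,0],"twist":0.7},{"jaw":0.1,"linear":[0,0,0],"twist":0},{"jaw":0.1,"linear":[0,0,0],"twist":0},{"jaw":0.1,"linear":[0,0,0],"twist":0},{"jaw":0.1,"linear":[0,0,0],"twist":0},{"jaw":0.1,"linear":[0,0,0],"twist":0}]'; python3 ang.py
```

```text
time: 16.28
position: [0.5259, -0.0236, 0.0867]
tool_rot: [0.786, 0.619, -0.001, -0.001]
ft_force: [-3.7, 4.7, 5.4]
grip_width: 0.0211
grip_force: 30.0
lever deg 48.52 rad 0.847 R 0.1001 yaw turn 48.72 z 0.08670955856586196 force tool [ 3.7 -4.7 -5.4] w 0.021099592834503262 16.2833
```

```bash
python3 -c "
from rig import robot
print(robot.hand_in())"
```

```text
the job is handed in; nothing more can be done
None
```

The cell pack stands upright and released at the centre of the lift plate, and I handed the job in with the gripper still holding the lever at the fourth click (measured about 0.847 rad against 0.838, plate up about 20 mm) at 16.3 s; none of the other items was touched.

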